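Assemble a culture viewing chamber in its nest

TASK

Assemble the culture viewing chamber in the assembly nest: take the steel body, the white spacer ring and the blue-rimmed glass window off the sloping draining rack and stack them squarely in the nest's pocket in that order and the same way up as they lie now, each flat and fully home on the one below and let go before you fetch the next. Grip the glass window lightly and set it down, don't drop it. Leave the worn black ring on the rack and don't disturb the other things on the bench.

Things in the scene. Friction and masses are not known exactly. Their poses are not given: they have to be found in the camera images.
- nest: Assembly nest, fixed: aluminium base plate 124 (its x) by 110 (its y) by 12 mm, with two black half-round walls with orange flared lips, on its +x and -x sides, round a pocket open at the top. Between the walls two open slots, 33 mm wide, leave the pocket along the nest's +y and -y, down to the plate: room for fingers closing along its y. Origin: centre of its underside, on the bench; z up.
- pocket_floor (a point): Centre of the nest's flat pocket floor (top of the base plate, 12 mm above the bench), axes as the nest's. The round pocket is 58 mm across; its walls are straight to 36 mm above this floor, then lips flare outward by 6 mm and end 47 mm above it. All of the walls lie within 44 mm of the axis.
- rack: Draining rack, fixed, 410 mm along its y; origin on the bench. Its board rises to the rack's +x at 32 degrees from level, facing up and to the robot. Parts lie flat on it, origins 59 mm above the bench, in four places at y = -150, -50, 50, 150 mm, each on two white pegs (6 mm thick, 9 mm tall) 25 mm downslope of the part's axis and 17 mm to either side; part sides to +y and -y are free.
- hanging_rail (a point): Middle of the rack's steel hanging rail, an 8 mm bar along the rack's y on end posts, 149 mm above the bench. It runs 90 mm higher than the origins of the parts on the board and 20 mm further to the rack's +x, so there is no room for a gripper straight down over them: come in square to the board.
- chamber_body: The chamber's lower part, a stainless steel cup, 54 mm outside diameter, 20 mm high, wall 6 mm, amber culture gel in its 42 mm well (floor 8 mm thick). About 0.2 kg. Origin: centre of its underside; z along its axis, out of the well. On the rack z is square to the sloping board and y along the rack's y. Bottom of the stack, well up.
- spacer: Spacer: white plastic ring, 54 mm outside and 42 mm inside diameter, 10 mm high, about 20 g. Origin: centre of its underside; z along its axis (on the rack square to the board). Goes on the steel cup.
- window: Window: glass disc flush in a blue rim, 54 mm outside diameter, 10 mm thick, about 35 g. Fragile: do not grip with more than 25 N or let it fall more than about 10 mm. Origin: centre of its underside; z along its axis (on the rack square to the board). Goes on the spacer; its top then lies 40 mm above the pocket floor.
- worn_ring: Worn black rubber ring of the spacer's size (54 mm outside, 42 mm inside, 10 mm high), lying in one of the rack's places: not to be used. Origin: centre of its underside.
- dish_a: Closed culture dish with yellow gel, 90 mm across, 15 mm high, lying on the bench. Origin: centre of its underside.
- dish_b: Closed culture dish with pale gel, 90 mm across, 15 mm high, lying on the bench. Origin: centre of its underside.
- beaker: Empty glass beaker, 68 mm across, 95 mm high. Origin: centre of its underside.
- reagent: Amber reagent bottle with black cap, 64 mm across, 130 mm high. Origin: centre of its underside.
- forceps: Steel forceps lying flat on the bench, 135 mm long along their x, 20 mm wide, 5 mm high. Origin: their middle, on the bench.
Mind the look-alikes: they are no part of the job. Of the things like the chamber_body, leave any that is brown or yellow; of the rest the larger one is meant.

How it is judged:
On the way, in this order (a step that is already met when the one before it is completed fails the run):
1. the steel body stands flat and fully home on the pocket floor, well upward, let go (z of chamber_body in the frame of pocket_floor between -0.002 and 0.002 m and horizontal distance between chamber_body and pocket_floor below 0.0035 m and angle between the z axis of chamber_body and the z axis of nest, either way round below 0.06 rad and angle between chamber_body's own z axis and vertical below 0.3 rad and contact force between the fingers and chamber_body below 0.1 N), for 0.2 s.
2. the white spacer ring lies flat and fully home on the body, let go (z of spacer in the frame of pocket_floor between 0.018 and 0.022 m and horizontal distance between spacer and pocket_floor below 0.0035 m and angle between the z axis of spacer and the z axis of nest, either way round below 0.06 rad and angle between spacer's own z axis and vertical below 0.3 rad and contact force between the fingers and spacer below 0.1 N), for 0.2 s.
3. the window lies flat and fully home on the spacer ring, let go (z of window in the frame of pocket_floor between 0.028 and 0.032 m and horizontal distance between window and pocket_floor below 0.0035 m and angle between the z axis of window and the z axis of nest, either way round below 0.06 rad and angle between window's own z axis and vertical below 0.3 rad and contact force between the fingers and window below 0.1 N), for 0.2 s.
At the end, for the whole second after the job is handed in: Body, spacer ring and window are stacked in the nest's pocket in that order from the bottom, the body's well up: each within 3.5 mm of the pocket's axis, within 2 mm of its seated height (undersides 0, 20 and 30 mm above the pocket floor), flat within 0.06 rad (3.4 degrees), at rest (z of chamber_body in the frame of pocket_floor between -0.002 and 0.002 m and horizontal distance between each of chamber_body, spacer, window and pocket_floor below 0.0035 m and angle between the z axis of each of chamber_body, spacer, window and the z axis of nest, either way round below 0.06 rad and angle between each of chamber_body, spacer, window's own z axis and vertical below 0.3 rad and linear speed of each of chamber_body, spacer, window below 0.01 m/s and z of spacer in the frame of pocket_floor between 0.018 and 0.022 m and z of window in the frame of pocket_floor between 0.028 and 0.032 m); the robot touches nothing.
It fails at once if the glass window is squeezed between the fingers with more than 30 N (contact force between the fingers and window above 60 N).
It fails at once if the glass window is dropped (it falls at over 0.45 m/s with no finger on it) (contact force between the fingers and window below 0.1 N and linear speed of window above 0.45 m/s).
It fails at once if the worn black ring is shifted by more than 20 mm (distance of worn_ring from where it was at the start of the episode above 0.02 m).
It fails at once if a dish, the beaker, the amber bottle or the forceps is shifted by more than 20 mm (distance of any of dish_a, dish_b, beaker, reagent, forceps from where it was at the start of the episode above 0.02 m).
It also fails if it takes over 64 s, if anything falls off the work surface, if the arm or the gripper's body presses on something with over 40 N, if the wrist force passes 120 N, or if a joint passes its speed limit or range.

ROBOT

A 6-joint arm with a two-finger parallel gripper is mounted at the origin on the work surface. World frame = base frame: x ahead of the robot, y to its left, z up, the work surface at z = 0. Lengths are in m, angles in rad, forces in N, time in s.
With the tool pointing down it reaches from about 0.425 to 0.925 m from the base axis. Payload 12.5 kg.
Tool frame: the origin (TCP) lies midway between the tips of the shut fingers; the grasp point (between the pads) lies 19 mm behind it (grip_depth is the distance from the TCP to the grasp point, in m); z points along the fingers, y is the line along which they close (so a half turn about z gives the same grasp; the last joint's range is limited). The gripper opens to 85 mm and grips with 20 to 120 N. Pads are 22 mm wide; open, the fingers measure 114 mm over their backs; the gripper's body (76 mm by 85 mm) begins 54 mm behind the grasp point. The pads swing forward as they close: fully open they stand 13 mm farther back than shut.
Start: joints at [-0.106, 0.491, 1.559, -0, 1.092, -0.106], TCP at [0.625, 0, 0.207] pointing down, gripper open.
Joint ranges: [-3.1, 3.1], [-0.84, 2.19], [0.05, 2.79], [-1.13, 4.28], [0.06, 2.93], [-2.69, 2.69]. Speed limits (rad/s): [2.22, 2.22, 2.79, 3.14, 3.14, 3.14].

INTERFACE

Orientations are given as a rotation vector (axis times angle).
In Python, from cell import * gives the robot as it stands. Calls block until the motion is done:
- reach(position, orientation): joint-space move of the TCP to a pose.
- move_linear(position, rotation=None, speed=0.15): straight line of the TCP; rotation=None keeps the orientation; speed is the mean speed in m/s.
- move_joints(angles): joint-space move.
- ungrasp() and close(force=None): open the fingers fully, or close them until they stop; force is the grip in N (None keeps the last).
- wait(seconds).
- inverse_kinematics(position, orientation): joint angles nearest the present ones, or None.
- camera(name): name is "scene" or "side" or "wrist"; returns a dict with "img" (420x560x3 uint8, red, green, blue), "mtx" (3x3 intrinsics, pixels), "k1" (the pictures are not rectified: a ray, as slopes to the right and down, at radius r is drawn at 1 + k1 r^2 times it, then the intrinsics apply), "rvec" (rotation vector, rad) and "tvec" (3), from world to camera coordinates, as OpenCV has them; the wrist camera has in their place "tool_from_camera" (4x4, takes a point from camera to tool coordinates, whose origin is the TCP and whose axes are the flange's). Camera axes: x right, y down, z forward; pixel columns grow to the right and rows downward; lengths in m; the calibration is good to about 2 mm. A picture is of the moment at which its call begins: read the wrist's pose just before it. There is no depth.
A pose or a line that the arm cannot do raises IKError and nothing moves.
- job_done(): hands the job in; it is judged then, once.
Readings, each from a call of its own:
- read_time(): time.
- read_joints(): joint angles.
- read_qd(): joint speeds.
- read_tau(): joint torques, N m.
- read_tool_pos(): TCP position.
- read_orientation(): TCP orientation.
- read_ft_force(): force on the tool from outside, world axes, zero at the start.
- read_wrist_torque(): the same for the moment, N m.
- read_width(): opening from 0.0 (shut) to 1.0 (fully open).
- read_gripper_force(): force on a finger pad.
Only numpy, scipy, OpenCV 4.12 (cv2) and the standard library are available. Lean on these libraries where they do the work, as an engineer would, in place of code of your own. Each camera call takes 0.05 s, during which the arm holds its last target. There are 200 camera calls.

## Working session

There is one attempt and no reset: what is moved stays moved. The work goes in short steps, each a Python script; the robot and the scene stay as the last script left them, time stands still between calls to the robot, and variables do not carry over. Pictures are saved under pics/ and viewed, at most 10 in all, crops included, and the job is handed in when it is done.

```bash
mkdir -p pics; ls; python3 - <<'E'
from cell import *
import cv2,pickle
d={n:camera(n) for n in("scene","side","wrist")}
pickle.dump(d,open('cams.pkl','wb'))
for n in d:
    cv2.imwrite(f'pics/{n}0.png',d[n]['img'][:,:,::-1])
    print(n,{k:v for k,v in d[n].items() if k!='img'})
print(read_time())
E
```

```text
pics
scene {'mtx': array([[487.34850134,   0.        , 275.08568461],
       [  0.        , 487.34850134, 206.73173037],
       [  0.        ,   0.        ,   1.        ]]), 'k1': -0.06825837019264282, 'rvec': array([ 1.57704704,  1.81431669, -0.89266088]), 'tvec': array([ 0.05721758, -0.26788192,  1.70518767])}
side {'mtx': array([[382.13071394,   0.        , 278.56451173],
       [  0.        , 382.13071394, 206.83017842],
       [  0.        ,   0.        ,   1.        ]]), 'k1': -0.06299843639572605, 'rvec': array([ 2.28802711, -0.6604799 ,  0.29547489]), 'tvec': array([-0.47806473,  0.28094947,  0.92347178])}
wrist {'mtx': array([[359.80255427,   0.        , 271.93006354],
       [  0.        , 359.80255427, 211.26063992],
       [  0.        ,   0.        ,   1.        ]]), 'k1': -0.08044108077075149, 'tool_from_camera': array([[ 3.59400908e-04, -9.59525394e-01, -2.81621890e-01,
         7.15716815e-02],
       [ 9.99999550e-01,  9.75036754e-05,  9.43973120e-04,
         9.87418574e-04],
       [-8.78307011e-04, -2.81622102e-01,  9.59524997e-01,
        -1.67288561e-01],
       [ 0.00000000e+00,  0.00000000e+00,  0.00000000e+00,
         1.00000000e+00]])}
0.15
```

View pics/scene0.png

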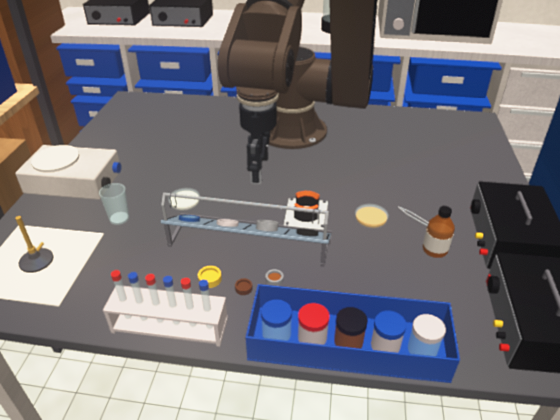

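View pics/side0.png

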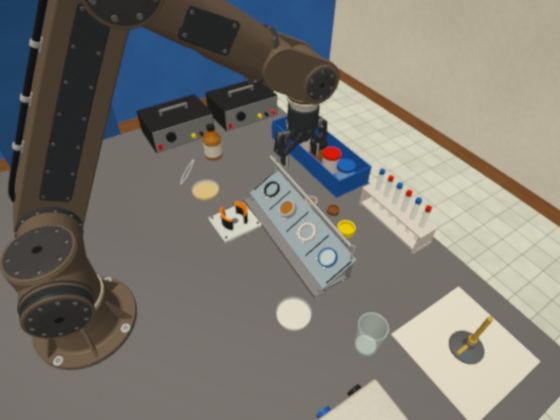

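The side view shows the rack parts from top to bottom: worn ring (272,188), body (288,208), spacer (307,232) and window (327,257). The nest is at (235,218). The scene view shows the same parts behind the rail, plus decoys on the bench. Next I compute rough positions and move to wrist views.

```bash
cat > h.py <<'E'
from cell import *
import cv2,numpy as np,pickle
from scipy.spatial.transform import Rotation as R
def shoot(n):
    p,o=(read_tool_pos(),read_orientation()) if n=="wrist" else (None,None)
    c=camera(n)
    if n=="wrist":
        T=np.eye(4);T[:3,:3]=R.from_rotvec(o).as_matrix();T[:3,3]=p
        c['W']=T@np.array(c['tool_from_camera'])
    return c
def pose(c):
    if 'W' in c: return c['W'][:3,:3],c['W'][:3,3]
    Rm=cv2.Rodrigues(np.array(c['rvec']))[0]; return Rm.T,-Rm.T@c['tvec']
def ray(c,uv):
    k=np.array([c['k1'],0,0,0,0.]); 
    n=cv2.undistortPointsIter(np.array(uv,float).reshape(-1,1,2),c['mtx'],k,None,None,(3,50,1e-10)).reshape(-1,2)
    A,o=pose(c); return o,np.c_[n,np.ones(len(n))]@A.T
def onplane(c,uv,p0,nrm):
    o,d=ray(c,uv); return o+d*(((np.array(p0)-o)@nrm)/(d@nrm))[:,None]
def onz(c,uv,z): return onplane(c,uv,[0,0,z],np.array([0,0,1.]))
def project(c,P):
    A,o=pose(c); q=(np.atleast_2d(P)-o)@A; n=q[:,:2]/q[:,2:]
    n=n*(1+c['k1']*(n**2).sum(1))[:,None]; m=c['mtx']
    return n*[m[0,0],m[1,1]]+[m[0,2],m[1,2]]
E
python3 - <<'E'
from h import *
d=pickle.load(open('cams.pkl','rb'));s=d['side']
P=onz(s,[(272,188),(288,208),(307,232),(327,257)],.069);print(P)
print('beaker,dish,',onz(s,[(367,345),(293,313),(205,189),(187,172)],.01),'nestplate',onz(s,[(235,220)],.012))
hsv=cv2.cvtColor(s['img'],cv2.COLOR_RGB2HSV)
m=cv2.inRange(hsv,(3,200,150),(18,255,255)); n,l,st,ce=cv2.connectedComponentsWithStats(m)
print([(st[i].tolist(),ce[i].tolist()) for i in range(1,n) if st[i][4]>15])
print(R.from_rotvec(read_orientation()).as_matrix().round(3),pose(s)[1],pose(d['scene'])[1])
E
```

```text
[[ 0.60915726  0.10440066  0.069     ]
 [ 0.60332725  0.00689228  0.069     ]
 [ 0.59660871 -0.09760652  0.069     ]
 [ 0.59084285 -0.19501371  0.069     ]]
beaker,dish, [[ 0.54588381 -0.41807317  0.01      ]
 [ 0.44610678 -0.25588612  0.01      ]
 [ 0.45352112  0.269851    0.01      ]
 [ 0.43723753  0.38122528  0.01      ]] nestplate [[0.47139818 0.09416438 0.012     ]]
[([204, 133, 14, 10, 101], [209.97029702970298, 137.88118811881188]), ([323, 148, 16, 12, 133], [330.57894736842104, 153.13533834586465]), ([235, 202, 12, 14, 64], [241.578125, 206.859375]), ([282, 204, 9, 9, 55], [286.2909090909091, 207.65454545454546]), ([427, 206, 4, 6, 16], [428.3125, 207.875]), ([220, 208, 12, 13, 39], [223.48717948717947, 214.35897435897436])]
[[-0.     1.    -0.001]
 [ 1.     0.     0.   ]
 [ 0.    -0.001 -1.   ]] [ 0.14719258 -0.62813353  0.86258984] [1.50090608 0.16495105 0.83831477]
```

```bash
cat >> h.py <<'E'
def board(yaw,t=np.radians(32),s=1):
    # tool x along rack x (up-slope), y = -rack y, z into board
    z=np.array([np.sin(t),0,-np.cos(t)]);x=s*np.array([np.cos(t),0,np.sin(t)])
    return (R.from_euler('z',yaw)*R.from_matrix(np.c_[x,np.cross(z,x),z]))
E
python3 - <<'E'
from h import *
for s in(1,-1):
    for nm,p,o in(("view",[.48,-.1,.24],board(0,s=s)),("win",[.61,-.195,.059],board(-.06,s=s)),("body",[.61,.0,.059],board(-.06,s=s)),("nest",[.47,.095,.02],board(0,0,s)),("nesthi",[.47,.095,.13],board(0,0,s))):
        q=inverse_kinematics(p,o.as_rotvec()); print(s,nm,None if q is None else np.round(q,2))
t=read_time();reach([.48,-.1,.24],board(0).as_rotvec());print(read_time()-t)
c=shoot("wrist");pickle.dump(c,open('w1.pkl','wb'));cv2.imwrite('pics/w1.png',c['img'][:,:,::-1])
E
```

```text
1 view [-0.48  0.1   2.19  0.64  0.42  0.55]
1 win [-0.52  0.61  2.04  1.63  0.24 -0.46]
1 body [-0.12  0.58  2.12  2.87  0.13 -1.35]
1 nest [ 0.06  0.59  2.08 -0.    0.47  1.63]
1 nesthi [ 0.06  0.39  1.99 -0.    0.75  1.63]
-1 view [-0.48  0.1   2.19  0.64  0.42 -2.59]
-1 win [-0.52  0.61  2.04  1.63  0.24  2.68]
-1 body [-0.12  0.58  2.12  2.87  0.13  1.79]
-1 nest [ 0.06  0.59  2.08 -0.    0.47 -1.51]
-1 nesthi [ 0.06  0.39  1.99 -0.    0.75 -1.51]
0.8083
```

View pics/w1.png

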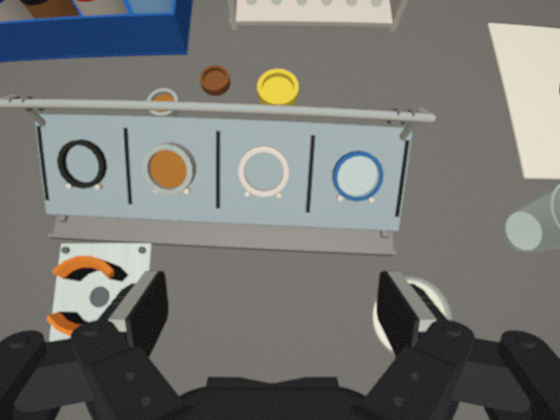

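The wrist view shows the worn ring (81,163), body (169,168), spacer (264,172) and window (358,175). The nest is partly hidden by the finger, with its floor mark at (99,297). I'll shift sideways so the nest sits between the fingers, then compute.

```bash
python3 - <<'E'
from h import *
reach([.48,.09,.24],board(0).as_rotvec())
c=shoot("wrist");pickle.dump(c,open('w2.pkl','wb'))
cv2.imwrite('pics/w2.png',c['img'][:,:,::-1])
P=onz(c,[(272,285)],.012);print(P)
x,y=map(int,project(c,[[.47,.095,.012]])[0]);print(x,y)
y=min(max(y,110),310)
cv2.imwrite('pics/w2n.png',cv2.resize(c['img'][y-110:y+110,x-130:x+130,::-1],None,fx=2.6,fy=2.6,interpolation=cv2.INTER_CUBIC))
E
cat > loc.py <<'E'
from h import *
def ell(m,box,minA=60):
    x0,y0,x1,y1=box; k=np.zeros_like(m);k[y0:y1,x0:x1]=m[y0:y1,x0:x1]
    cs=[q for q in cv2.findContours(k,cv2.RETR_EXTERNAL,cv2.CHAIN_APPROX_NONE)[0] if cv2.contourArea(q)>minA]
    if not cs: return None
    h=cv2.convexHull(max(cs,key=cv2.contourArea)); 
    e=cv2.fitEllipse(max(cs,key=cv2.contourArea)); return np.round(e[0],1),np.round(e[1],1)
yaw=-.061
nrm=board(yaw).as_matrix()[:,2]*-1
for f in('w1','w2'):
    c=pickle.load(open(f+'.pkl','rb'));I=c['img'];hsv=cv2.cvtColor(I,cv2.COLOR_RGB2HSV)
    M={'worn':cv2.inRange(hsv,(0,0,0),(180,255,60)),'body':cv2.inRange(hsv,(5,110,60),(25,255,255)),
       'spacer':cv2.inRange(hsv,(0,0,190),(30,60,255)),'window':cv2.inRange(hsv,(100,150,60),(125,255,255))}
    rough={'worn':(.609,.104),'body':(.603,.007),'spacer':(.597,-.098),'window':(.591,-.195)}
    for n,h in(('worn',.01),('body',.015),('spacer',.01),('window',.01)):
        u,v=project(c,[[*rough[n],.069]])[0].astype(int)
        if u>530: continue
        e=ell(M[n],(max(u-38,0),max(v-40,0),u+38,v+40))
        if e is None: print(f,n,'none',u,v);continue
        P=onz(c,[e[0]],.059+h*np.cos(np.radians(32)))[0]-nrm*h
        print(f,n,e,P.round(4))
E
python3 loc.py
```

```text
[[0.48240219 0.09011917 0.012     ]]
267 296
w1 worn (array([ 81.7, 163.3]), array([44. , 48.2])) [0.6121 0.1063 0.059 ]
w1 body (array([167.5, 168.6]), array([33.6, 38.2])) [0.6062 0.009  0.059 ]
w1 spacer (array([263.2, 172.1]), array([50.5, 51.7])) [ 0.6012 -0.0914  0.059 ]
w1 window (array([357.4, 175.5]), array([46.4, 47.6])) [ 0.5978 -0.1907  0.059 ]
w2 worn (array([254.9, 161.9]), array([46.4, 46.9])) [0.6119 0.1081 0.059 ]
w2 body (array([350.2, 168. ]), array([35.4, 38.2])) [0.6062 0.0081 0.059 ]
w2 spacer (array([441.5, 172.4]), array([46.3, 52.7])) [ 0.6011 -0.0913  0.059 ]
```

View pics/w2n.png

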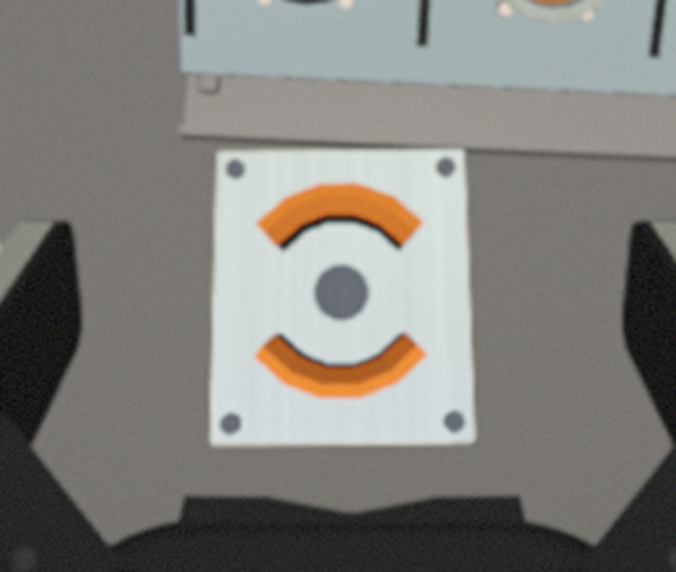

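```bash
python3 - <<'E'
from h import *
c=pickle.load(open('w2.pkl','rb'))
px=(np.array([(235,169),(446,167),(230,423),(454,421),(341,292)])+.5)/2.6-.5+[137,186]
P=onz(c,px,.012);print(P.round(4))
print('mean4',P[:4].mean(0),'sizes',[np.linalg.norm(P[a]-P[b]).round(4) for a,b in((0,1),(2,3),(0,2),(1,3))])
for a,b in((2,0),(3,1)): v=P[b]-P[a];print('yaw x',np.arctan2(v[1],v[0]))
for a,b in((1,0),(3,2)): v=P[b]-P[a];print('yaw y',np.arctan2(-v[0],v[1]))
yaw=-.048;C=np.array([.6043,-.0417,.059]);Y=np.array([-np.sin(yaw),np.cos(yaw),0])
for n,k in(('body',50),('spacer',-50),('window',-150)):
  for t in(26,32,38):
    o=board(yaw,np.radians(t));nr=-board(yaw).as_matrix()[:,2];p=C+Y*k/1000
    print(n,t)
    for d in(.12,.08,.04,.0,-.003):
        q=inverse_kinematics(p+nr*d,o.as_rotvec());print('  ',d,None if q is None else np.round(q,2))
E
```

```text
[[0.521  0.1416 0.012 ]
 [0.522  0.0487 0.012 ]
 [0.4145 0.1405 0.012 ]
 [0.4155 0.0477 0.012 ]
 [0.4682 0.0947 0.012 ]]
mean4 [0.46826491 0.09461675 0.012     ] sizes [np.float64(0.0929), np.float64(0.0928), np.float64(0.1064), np.float64(0.1065)]
yaw x 0.01046757874267018
yaw x 0.00944137082125052
yaw y 0.011096917321784245
yaw y 0.0106863740765898
body 26
   0.12 [-0.12  0.32  2.12  0.12  0.25  1.39]
   0.08 [-0.11  0.41  2.11  0.16  0.18  1.35]
   0.04 [-0.11  0.49  2.09  0.24  0.11  1.27]
   0.0 None
   -0.003 None
body 32
   0.12 [-0.12  0.32  2.19  0.47  0.08  1.04]
   0.08 None
   0.04 [-0.11  0.49  2.16  2.68  0.08 -1.17]
   0.0 [-0.11  0.58  2.13  2.89  0.13 -1.37]
   -0.003 [-0.11  0.59  2.13  2.89  0.13 -1.38]
body 38
   0.12 [-0.13  0.32  2.26  2.72  0.12 -1.22]
   0.08 [-0.12  0.42  2.25  2.91  0.2  -1.4 ]
   0.04 [-0.12  0.51  2.23  2.98  0.26 -1.47]
   0.0 [-0.11  0.6   2.2   3.01  0.32 -1.5 ]
   -0.003 [-0.11  0.61  2.19  3.01  0.32 -1.5 ]
spacer 26
   0.12 [-0.35  0.32  2.12  0.46  0.3   0.85]
   0.08 [-0.34  0.41  2.1   0.58  0.23  0.74]
   0.04 [-0.32  0.49  2.08 
[... 616 characters left out ...]
56  0.35  2.06  0.6   0.39  0.53]
   0.08 [-0.54  0.43  2.05  0.7   0.33  0.45]
   0.04 [-0.52  0.51  2.03  0.82  0.28  0.34]
   0.0 [-0.5   0.59  2.    0.97  0.24  0.2 ]
   -0.003 [-0.5   0.6   2.    0.98  0.23  0.19]
window 32
   0.12 [-0.59  0.35  2.13  1.03  0.33  0.09]
   0.08 [-0.57  0.44  2.11  1.24  0.28 -0.11]
   0.04 [-0.55  0.52  2.09  1.47  0.26 -0.33]
   0.0 [-0.53  0.6   2.07  1.69  0.25 -0.54]
   -0.003 [-0.52  0.61  2.06  1.71  0.25 -0.56]
window 38
   0.12 [-0.63  0.36  2.19  1.54  0.34 -0.44]
   0.08 [-0.6   0.45  2.18  1.78  0.34 -0.67]
   0.04 [-0.57  0.53  2.16  1.99  0.34 -0.87]
   0.0 [-0.55  0.62  2.13  2.15  0.36 -1.02]
   -0.003 [-0.55  0.62  2.13  2.16  0.36 -1.03]
```

```bash
cat >> h.py <<'E'
YAW=-.048;C0=np.array([.6043,-.0417,.059]);YR=np.array([-np.sin(YAW),np.cos(YAW),0])
NEST=np.array([.4682,.0946,.012]);YN=.0105;H=.02;T32=np.radians(32)
def tcp(p,n,o,e): return p+n*H+o.as_matrix()[:,2]*(H+e)
def pick(k,dt,e,force,dx=0.):
    o=board(YAW,T32+np.radians(dt));B=board(YAW).as_matrix();n=-B[:,2]
    p=C0+YR*k+B[:,0]*dx; g=tcp(p,n,o,e)
    reach(g+n*.12,o.as_rotvec()); print('pre',read_joints(),read_time())
    move_linear(g+n*.03,speed=.12); move_linear(g,speed=.05)
    f0=np.array(read_ft_force()); close(force)
    print('grip',read_width(),read_gripper_force(),np.array(read_ft_force())-f0,read_time())
    move_linear(g+n*.015,speed=.04); move_linear(g+n*.12,speed=.12)
    print('lift',read_width(),read_gripper_force(),read_joints(),read_time())
def place(h,dt,e,top=.11,flim=6.):
    o=board(YN,np.radians(dt)); p=NEST+[0,0,h]; g=tcp(p,np.array([0,0,1.]),o,e)
    reach(g+[0,0,top-h],o.as_rotvec()); wait(.2); f0=np.array(read_ft_force()); print('over',f0,read_joints(),read_time())
    z=top-h
    while z>-.005:
        z-=.01 if z>.0135 else .001
        move_linear(g+[0,0,z],speed=.08 if z>.0035 else .02)
        f=np.array(read_ft_force())-f0
        if f[2]>flim or np.hypot(f[0],f[1])>15: break
    print('stop z',round(z,4),f.round(1),read_time()); return z,g
E
python3 - <<'E'
from h import *
pick(.05,6,.001,60)
E
```

```text
pre [-0.1250782   0.3248831   2.25860254  2.71209203  0.11420266 -1.20452398] 4.675
grip -0.001978890865981104 0.0 [-0.09822489 -0.62954976 -1.18088692] 7.0917
lift -0.00014195319551855951 0.0 [-0.1251023   0.32524172  2.25877839  2.71379164  0.11435619 -1.20623331] 8.6417
```

```bash
python3 - <<'E'
from h import *
c=shoot("wrist");pickle.dump(c,open('w3.pkl','wb'));cv2.imwrite('pics/w3.png',c['img'][:,:,::-1])
print(read_width(),read_tool_pos(),project(c,[C0+YR*.05]))
E
```

```text
0.0012146891554533227 [0.5455059  0.0111604  0.16084649] [[271.99282855 215.8061546 ]]
```

View pics/w3.png

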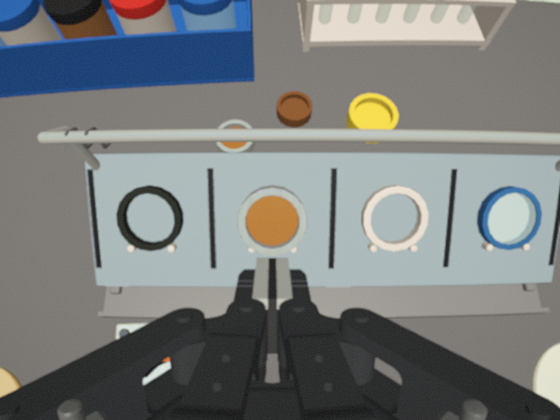

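The body at (272,219) is undisturbed and the fingers closed on nothing. I'll repeat the approach and inspect before closing.

```bash
python3 - <<'E'
from h import *
ungrasp();print(read_width(),read_time())
o=board(YAW,T32+np.radians(6));n=-board(YAW).as_matrix()[:,2];g=tcp(C0+YR*.05,n,o,.001)
move_linear(g+n*.03,speed=.15);print(g,read_tool_pos(),read_width(),read_time())
move_linear(g,speed=.06)
print(read_tool_pos(),read_joints(),read_width(),read_ft_force(),read_time())
c=shoot("wrist");cv2.imwrite('pics/w4.png',c['img'][:,:,::-1])
E
```

```text
0.9992188736129349 9.475
[0.6090269  0.00813059 0.05941274] [0.59281076 0.0089743  0.08525519] 1.0033558282078205 10.225
[0.60887993 0.008154   0.05908925] [-0.11372672  0.6023249   2.19005484  3.0105803   0.3148198  -1.49799668] 0.9958806451964504 [-0.11485289  0.42531005  0.47165196] 10.875
```

View pics/w4.png

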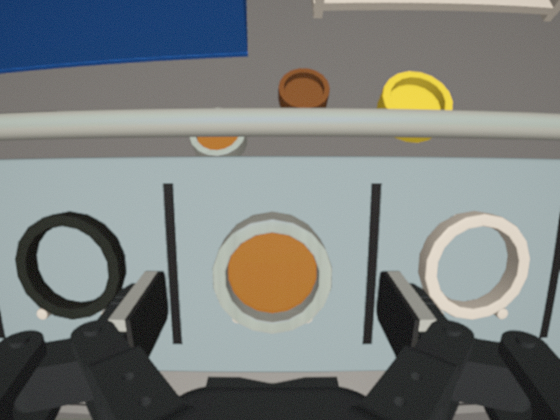

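The open fingertips stand clearly short of the cup, so the real tips sit well behind the reported TCP. I'll find the board by touch with a guarded descent.

```bash
python3 - <<'E'
from h import *
d=pickle.load(open('cams.pkl','rb'))
for n in('scene','side'): print(n,project(d[n],[[.625,0,.207],[.625,0,.232],[.6675,0,.22],[.5825,0,.22],[.6675,0,.245],[.5825,0,.245]]).round(0).tolist())
o=board(YAW,T32+np.radians(6));tz=o.as_matrix()[:,2];n=-board(YAW).as_matrix()[:,2];g=tcp(C0+YR*.05,n,o,.001)
f0=np.array(read_ft_force())
for i in range(1,20):
    move_linear(g-n*.002*i,speed=.03); f=np.array(read_ft_force())-f0
    if f@n>3 or np.linalg.norm(f)>6: break
print(i*2,'mm',f.round(2),read_tool_pos(),read_time())
if f@n>3: move_linear(g-n*(.002*i-.010),speed=.05)
E
```

```text
scene [[260.0, 184.0], [260.0, 175.0], [257.0, 191.0], [263.0, 169.0], [256.0, 181.0], [263.0, 160.0]]
side [[298.0, 170.0], [299.0, 163.0], [311.0, 161.0], [285.0, 172.0], [312.0, 154.0], [285.0, 164.0]]
36 mm [-14.14  -0.85  20.04] [0.62742404 0.00729784 0.03001146] 15.425
```

```bash
cat >> h.py <<'E'
def place(h,dt,e,top=.085,flim=6.):
    o=board(YN,np.radians(dt)); g=tcp(NEST+[0,0,h],np.array([0,0,1.]),o,e)
    reach(g+[0,0,top-h],o.as_rotvec()); wait(.1); f0=np.array(read_ft_force()); print('over',f0.round(1),read_joints(),read_time())
    zs=[z for z in(.045-h,.034-h,.012)if z>=.011]+[.005,.003,.002,.001,0,-.001,-.002,-.003,-.004]
    for z in zs:
        move_linear(g+[0,0,z],speed=.1 if z>.009 else .03)
        f=np.array(read_ft_force())-f0
        if f[2]>flim or np.hypot(f[0],f[1])>15: break
    print('stop z',round(z,4),f.round(1),read_width(),read_time()); return z,g
E
python3 - <<'E'
from h import *
o=board(YAW,T32+np.radians(6));n=-board(YAW).as_matrix()[:,2];g=tcp(C0+YR*.05,n,o,.024)
for h in(0,.02,.03):
    for dt,e in((6,.024),(0,.026)):
        oo=board(YN,np.radians(dt));print(h,dt,[inverse_kinematics(tcp(NEST+[0,0,h+z],np.array([0,0,1.]),oo,e),oo.as_rotvec()) is not None for z in(0,.1)])
move_linear(g,speed=.05);close(60)
print('grip',read_width(),read_gripper_force(),read_time())
if read_width()>.3:
    move_linear(g+n*.015,speed=.04); move_linear(g+n*.12,speed=.15)
    print('lift',read_width(),read_gripper_force(),read_joints(),read_time())
E
```

```text
0 6 [True, True]
0 0 [True, True]
0.02 6 [True, True]
0.02 0 [True, True]
0.03 6 [True, True]
0.03 0 [True, True]
grip 0.6095871910905059 62.43894421029836 16.45
lift 0.6107851296010619 62.98587542027235 [-0.12222578  0.37989484  2.24577599  2.83715403  0.15279507 -1.32814975] 17.825
```

```bash
python3 - <<'E'
from h import *
z,g=place(0,6,.024)
if abs(z)<=.003:
    ungrasp(); wait(.1); move_linear(g+[0,0,.09],speed=.2); print(read_time())
    c=shoot("wrist");pickle.dump(c,open('w5.pkl','wb'));cv2.imwrite('pics/w5.png',c['img'][:,:,::-1])
else:
    c=shoot("side");cv2.imwrite('pics/w5.png',c['img'][:,:,::-1])
E
```

```text
over [-0.4 -0.3 -2.2] [ 0.06364693  0.46677695  2.10713499 -0.01211686  0.46316927  1.63450986] 20.4333
stop z -0.002 [-4.1 -0.5 23.9] 0.606881177259396 23.4917
24.6333
```

View pics/w5.png

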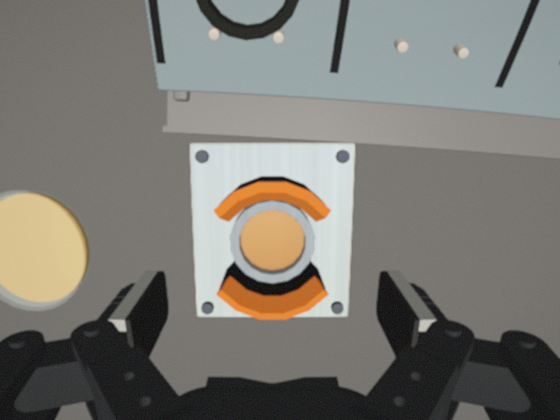

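Body sits in the pocket, rim centred near (272,242). Checking its seat numerically, then picking the spacer.

```bash
python3 - <<'E'
from h import *
c=pickle.load(open('w5.pkl','rb'));hsv=cv2.cvtColor(c['img'],cv2.COLOR_RGB2HSV)
m=cv2.inRange(hsv,(8,60,120),(20,190,255))
m[:200]=0;m[285:]=0;m[:,:225]=0;m[:,320:]=0
m=cv2.morphologyEx(m,cv2.MORPH_OPEN,np.ones((5,5)))
cs=max(cv2.findContours(m,cv2.RETR_EXTERNAL,cv2.CHAIN_APPROX_NONE)[0],key=cv2.contourArea)
e=cv2.fitEllipse(cs);print('gel',e,[onz(c,[e[0]],.012+h)[0].round(4) for h in(.012,.016,.018)],'nest',NEST)
px=[(202,156),(343,156),(208,307),(337,307)];print('bolts',onz(c,px,.012).mean(0))
pick(-.05,0,.027,30)
E
```

```text
gel ((271.8950500488281, 240.11990356445312), (59.53114700317383, 63.95244216918945), 90.26837921142578) [array([0.4668, 0.0945, 0.024 ]), array([0.4679, 0.0945, 0.028 ]), array([0.4684, 0.0945, 0.03  ])] nest [0.4682 0.0946 0.012 ]
bolts [0.46740653 0.09410162 0.012     ]
pre [-0.3600288   0.3808993   2.17909626  1.29734378  0.17003861  0.01001422] 26.125
grip 0.6133038586602285 36.76760310612735 [-3.87245787  0.38273131  6.93090344] 28.25
lift 0.6151680167637951 31.45152190234512 [-0.36045482  0.38056176  2.17890445  1.29986999  0.16987124  0.00742031] 29.85
```

```bash
python3 - <<'E'
from h import *
z,g=place(.02,0,.027)
if abs(z)<=.0035:
    ungrasp(); wait(.1); move_linear(g+[0,0,.07],speed=.2); print(read_time())
    c=shoot("wrist");pickle.dump(c,open('w6.pkl','wb'));cv2.imwrite('pics/w6.png',c['img'][:,:,::-1])
else:
    c=shoot("side");cv2.imwrite('pics/w6.png',c['img'][:,:,::-1])
E
```

```text
over [-0.4 -0.8 -0. ] [6.02108098e-02 4.93305969e-01 2.05191061e+00 7.68739529e-04
 5.96263188e-01 1.62035459e+00] 31.3833
stop z -0.001 [-0.9  0.9  7.1] 0.6108201813498279 34.075
35.1167
```

View pics/w6.png

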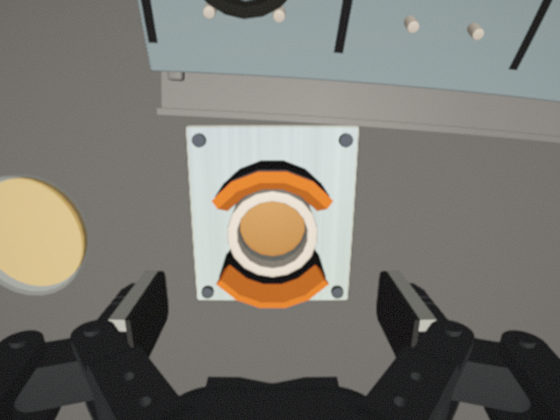

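The spacer lies level in the pocket at (273,233). Now the window.

```bash
python3 - <<'E'
from h import *
c=pickle.load(open('w6.pkl','rb'));hsv=cv2.cvtColor(c['img'],cv2.COLOR_RGB2HSV)
m=cv2.inRange(hsv,(0,0,190),(30,60,255));k=np.zeros_like(m);cv2.circle(k,(273,233),46,255,-1)
print(cv2.countNonZero(m&k))
q=cv2.findContours(m&k,cv2.RETR_EXTERNAL,cv2.CHAIN_APPROX_NONE)[0];q=max(q,key=cv2.contourArea)
e=cv2.fitEllipse(q);print(e,onz(c,[e[0]],.042))
pick(-.15,0,.0255,20)
E
```

```text
2307
((271.9442443847656, 233.45925903320312), (83.60282897949219, 88.98694610595703), 88.91416931152344) [[0.46852028 0.09448268 0.042     ]]
pre [-0.57778411  0.40544795  2.11976867  1.15498985  0.29764496 -0.02868534] 36.6333
grip 0.6185240737296963 19.933731257915497 [-4.6939592   1.05587641  6.45980158] 38.6833
lift 0.6213000672413419 21.261343359947205 [-0.57841073  0.40549369  2.11950777  1.15685234  0.29717372 -0.03079359] 40.2333
```

```bash
python3 - <<'E'
from h import *
z,g=place(.03,0,.0255,flim=4)
if abs(z)<=.0035:
    wait(.1); ungrasp(); wait(.1); move_linear(g+[0,0,.07],speed=.2); print(read_time())
    c=shoot("wrist");pickle.dump(c,open('w7.pkl','wb'))
else:
    c=shoot("side")
cv2.imwrite('pics/w7.png',c['img'][:,:,::-1])
hsv=cv2.cvtColor(c['img'],cv2.COLOR_RGB2HSV);m=cv2.inRange(hsv,(100,120,50),(125,255,255));m[:150]=0
q=max(cv2.findContours(m,cv2.RETR_EXTERNAL,cv2.CHAIN_APPROX_NONE)[0],key=cv2.contourArea);e=cv2.fitEllipse(q);print(e)
if 'W' in c: print(onz(c,[e[0]],.052))
E
```

```text
over [-0.4  0.2 -0.7] [5.98152395e-02 4.90633139e-01 2.05063713e+00 6.03039909e-04
 6.00163181e-01 1.62044947e+00] 41.8
stop z -0.001 [-0.8 -1.1  7.8] 0.6172421294491932 44.2333
45.3667
((271.89251708984375, 232.0215301513672), (84.40428161621094, 86.98735809326172), 89.44867706298828)
[[0.46885379 0.09450869 0.052     ]]
```

View pics/w7.png

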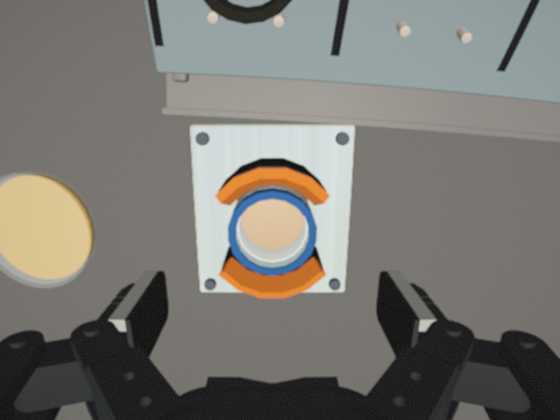

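The blue-rimmed window lies centred and level at (272,232), and the gripper is clear. Handing in.

```bash
python3 -c "
from cell import *
print(job_done())"
```

```text
the job is handed in; nothing more can be done
None
```

I stacked the body, spacer and window in the nest and handed the job in at about 45 s; the hand-in gave no verdict, but wrist images put each part within about 1 mm of the pocket axis.

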